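Pack a bearing in a gasketed case and clamp its lid with the T-handle latch

TASK

Put the bearing away dry: lay it flat on the floor inside the open case and let go of it, then press the red tail of the pawl down so that it flicks off the ratchet wheel, and ease the lid down onto its gasket without slamming it. Finally turn the lid's T-handle a quarter turn clockwise, fully home, so that the latch draws the lid tight. Leave the gear, the roll of tape and the other things on the bench where they are.

Things in the scene. Friction and masses are not known exactly. Their poses are not given: they have to be found in the camera images.
- case: Grey steel case fixed on the bench, open at the top, 200 (x) x 240 (y) mm, walls 6 mm, rim 84 mm high, inner floor 6 mm above the bench. Origin: centre of the underside; x points from its front to the hinge side (away from the robot, turned up to 0.2 rad), y left, z up. A keeper lip sticks 20 mm inwards at the top of the front wall's middle.
- case_floor (a point): Point on the inner floor, 12 mm to the front of the middle: good place to lay the bearing, clear of the open lid.
- lid (a joint): Opening angle (rad) of the blue lid, 252 mm wide, 12 mm thick, reaching 214 mm from its hinge. 1.44 to 1.54 at the start (nearly upright), 0.03 just resting on the relaxed rubber gasket, 0 gasket squeezed flat. Stiff hinge (0.4 N m): stays where left, takes 1 to 6 N at the free edge. The pawl bars it from closing below 1.40. The latch catches only once the lid is down to 0.045 or less.
- lid_hinge (a point): Middle of the lid's hinge line, which runs along the case's y at x = +106 mm, z = 92 mm of the case. When the lid is shut the gasket pushes it up with as much as 18 N at the front edge.
- lid_push (a point): Point on the lid's outer face, 175 mm from the hinge line and 80 mm right (-y) of the middle, clear of the T-handle: push the lid shut here (from behind while open, from above when low). The outer face lies 10 mm outside the hinge line's plane. Frame turns with the lid: x from free edge to hinge, z out of the outer face.
- t_handle (a joint): Turn (rad) of the T-handle latch on the lid's outer face, 160 mm from the hinge, in the middle. 0 = open (bar parallel to the hinge line; starts at 0 to 0.2), grows clockwise seen from above the shut lid to a stop at 1.571 (bar from front to hinge). From about 0.6 on its tongue slides under the keeper and draws the lid down: up to about 12 N at the end of the bar. Stays where left.
- t_handle_center (a point): Centre of the T-handle's black crossbar, on the turning axis, 35 mm above the lid's outer face. The bar is 84 mm long, 14 x 14 mm thick, with 28 mm free below it, on a stem of 8 mm radius.
- t_handle_left (a point): On the crossbar, 32 mm from the axis towards the end that lies at the left (+y) when open; to turn the latch this end goes away from the robot.
- pawl (a joint): Angle (rad) of the pawl on the right (-y) outside of the case: 0 = nose under a tooth of the ratchet wheel (start), 0.5 = fully off. Its pivot runs along the case's y at x = +59 mm, z = 47 mm of the case. Over-centre spring: pressed past about 0.25 it snaps off and stays off; takes about 1 to 2 N.
- pawl_pad (a point): Centre of the top of the red pad (30 x 28 mm) on the pawl's tail, 90 mm in front of and 53 mm above the pawl's pivot at the start and 32 mm out from the case's right wall; it goes down about 50 mm and 13 mm forward (-x) as the pawl goes off.
- bearing: Ball bearing, bright steel ring with a black seal, 47 mm diameter, 14 mm thick, lying flat, 0.12 kg. Origin: centre of its underside.
- gear: Dark grey toothed gear, 42 mm diameter, 26 mm high. Bystander. Origin: centre of its underside.
- tape: Roll of black tape, 62 mm diameter, 18 mm high. Bystander. Origin: centre of its underside.
- tape_measure: Yellow and black tape measure standing on edge, 34 x 79 x 64 mm, at the front left. Bystander. Origin: centre of its underside.
- screwdriver_1: Red-handled screwdriver, 180 mm long, lying near the bench's front edge on the right. Bystander. Origin: centre of its underside.
Mind the look-alikes: they are no part of the job. What is shaped like the bearing but green or purple is not meant.

How it is judged (in metres and radians):
On the way, in this order (a step that is already met when the one before it is completed fails the run):
1. the bearing lies flat on the floor of the case, released (x of bearing in the frame of case between -0.094 and 0.094 m and y of bearing in the frame of case between -0.114 and 0.114 m and z of bearing in the frame of case between 0 and 0.026 m and angle between the z axis of bearing and the z axis of case, either way round below 0.15 rad and linear speed of bearing below 0.03 m/s and contact force between the fingers and bearing below 0.1 N), for 0.2 s.
2. the pawl is flicked off the ratchet wheel (past 0.35 rad) while the lid still stands open (over 1.0 rad) (value of joint pawl above 0.35 rad and value of joint lid above 1 rad), for 0.1 s.
3. the lid is down on its gasket (under 0.045 rad) with the latch not yet turned (under 0.6 rad) (value of joint lid below 0.045 rad and value of joint t_handle below 0.6 rad), for 0.1 s.
4. the T-handle is turned home (over 1.4 rad) and the lid drawn tight (under 0.012 rad) (value of joint t_handle above 1.4 rad and value of joint lid below 0.012 rad), for 0.2 s.
At the end, for the whole second after the job is handed in: The T-handle is turned over 1.4 rad of its 1.571 rad, the lid is drawn tight (under 0.012 rad), and the bearing lies flat (within 0.15 rad) and at rest on the floor inside the case (all of step 4 and x of bearing in the frame of case between -0.094 and 0.094 m and y of bearing in the frame of case between -0.114 and 0.114 m and z of bearing in the frame of case between 0 and 0.026 m and angle between the z axis of bearing and the z axis of case, either way round below 0.15 rad and linear speed of bearing below 0.03 m/s); the robot touches nothing.
It fails at once if the lid is slammed: it closes faster than 2.5 rad/s (velocity of joint lid below -2.5 rad/s).
It fails at once if one of the bystanders (gear, tape roll, tape measure, red screwdriver) is moved by more than 30 mm (distance of any of gear, tape, tape_measure, screwdriver_1 from where it was at the start of the episode above 0.03 m).
It also fails if it takes over 72 s, if anything falls off the work surface, if the arm or the gripper's body presses on something with over 40 N, if the wrist force passes 120 N, or if a joint passes its speed limit or range.

ROBOT

A 7-joint arm with a two-finger parallel gripper is mounted at the origin on a cart in front of the work surface, level with it; the furniture and walls round the work are solid. World frame = base frame: x ahead of the robot, y to its left, z up, the work surface at z = 0. Lengths are in mm, angles in rad, forces in N, time in s.
With the tool pointing down it reaches from about 400 to 875 mm from the base axis. Payload 4.4 kg.
Tool frame: the origin (TCP) lies at the very end of the fingers, on their centre line; the grasp point (between the pads) lies 19 mm behind it (ctrl.grip_depth is the distance from the TCP to the grasp point, in mm); z points along the fingers, x is the direction in which the jaws open and shut, and the axes are right-handed (so a half turn about z gives the same grasp; the last joint's range is limited). The gripper opens to 85 mm and grips with 20 to 120 N. Pads are 22 mm wide; open, the fingers measure 114 mm over their backs; the gripper's body (76 mm by 85 mm) begins 54 mm behind the grasp point. The pads swing forward as they close: fully open they stand 13 mm farther back than shut.
Start: joints at [-1.197, 0.628, 0.038, 1.517, -0.027, 0.996, -0.02], TCP at [276.722, 588.169, 231.313] pointing down, gripper open.
Joint ranges: [-3.06, 3.06], [-0.37, 2.12], [-1.25, 1.32], [0.18, 2.47], [-1.1, 4.24], [0.23, 1.98], [-2.94, 2.94]. Speed limits (rad/s): [2.57, 2.57, 3.14, 3.14, 3.14, 3.14, 3.14].

INTERFACE

Orientations are given as [roll, pitch, yaw] about the fixed x, y, z axes, in that order (R = Rz(yaw) Ry(pitch) Rx(roll)).
In Python, from cell import ctrl gives the robot as it stands.
- The arm moves only by the shell command python3 -m creep 'ROWS'. ROWS is JSON, a list of rows, each an object with "hand": the opening, from 0 (shut) to 1 (fully open); "travel": the shift along the tool's x, y, z in cm, a list of three; "angular": the turn, a rotation vector about the tool's x, y, z in degrees, a list of three. In form: [{"hand": hand, "travel": [tx, ty, tz], "angular": [rx, ry, rz]}, ...]. A call has 1 to 20 rows; each row is the pose to reach, as a shift and turn from the pose measured when the call began, along the tool's axes at that moment; what a row does not reach only later rows make up. A row lasts 1/10 s, in which the tool goes at most 50 mm and 8.59 degrees, less where a joint would pass 70% of its speed; a pose out of reach is approached as far as the arm can. A call with a gripper value outside its range is refused whole. The fingers move at their own pace and stop on an object; the grip force is fixed at half the most. Time passes only in rows, so rows that repeat a pose let the fingers close. It gives the time, the measured TCP pose, the force and the opening at its end, in the units of the state.
- ctrl.read_state(): the state, without advancing time (a new reading comes with each control period).
- ctrl.get_image(name): name is "side" or "top" or "wrist"; returns a dict with "frame" (420x560x3 uint8, red, green, blue), "fx", "fy", "cx", "cy" (pixels), "origin" and "orientation" of the camera in the world. Camera axes: x right, y down, z forward; pixel columns grow to the right and rows downward; lengths in mm; the calibration is good to about 2 mm. A picture is of the moment at which its call begins. There is no depth.
- ctrl.finish_job(): hands the job in, once; it reports no verdict.
Trained networks look in the newest picture that a camera, given by its name, has taken for a name from the list of things; names that differ only in an ending like _2 or _b are one class to them, and where a whole thing is asked for, a point or a joint stands for the part that bears it (a point fixed in the world has none). Each returns a list of dicts, best first, with "confidence" (0 to 1); they miss things now and then, are a little off and sometimes report something else, mostly with a low value. They report only what shows in the picture. A call takes as long as a camera call. They do not tell look-alikes from the thing itself.
- ctrl.regions_of(camera, thing): "region" (420x560 bool, what is visible of it).
- ctrl.spot_point(camera, thing): "at" ([x, y, z] in mm, in world coordinates, good to about 4 mm: a listed point, or the origin of a listed thing).
The state is a dict: "clock": time; "qpos": joint angles; "qd": joint speeds; "tau": joint torques, N m; "eef_pos": TCP position; "tool_rot": TCP orientation; "force": force on the tool from outside, world axes, zero at the start; "torque": the same for the moment, N m; "width": finger opening in mm.
Only numpy, scipy, OpenCV 4.12 (cv2) and the standard library are available. Lean on these libraries where they do the work, as an engineer would, in place of code of your own. Each camera call takes 0.05 s, during which the arm holds its last target. There are 200 camera calls.

## Working session

There is one attempt and no reset: what is moved stays moved. The work goes in short steps, Python scripts to look and compute and a shell command to move; the robot and the scene stay as the last step left them, time stands still between calls to the robot, and variables do not carry over. Pictures are saved under pics/ and viewed, about 8 in all and at most 12, crops included, and the job is handed in when it is done.

```bash
mkdir -p pics; ls
cat > h.py <<'E'
import numpy as np,cv2
from cell import ctrl
from scipy.spatial.transform import Rotation as R
def save(im,n): cv2.imwrite(f'pics/{n}.png',im['frame'][:,:,::-1])
def Rm(o):
    o=np.array(o,float)
    return o if o.shape==(3,3) else R.from_euler('xyz',o).as_matrix()
def proj(im,p):
    c=Rm(im['orientation']).T@(np.array(p,float)-im['origin']); return np.array([im['fx']*c[0]/c[2]+im['cx'],im['fy']*c[1]/c[2]+im['cy']])
def pix(im,u,v,z):
    d=Rm(im['orientation'])@np.array([(u-im['cx'])/im['fx'],(v-im['cy'])/im['fy'],1]); o=np.array(im['origin']); return o+d*(z-o[2])/d[2]
def go(p,rpy=None):
    "shift cm and rotvec deg in tool axes to reach world p (mm), rpy"
    s=ctrl.read_state(); T=Rm(s['tool_rot'])
    t=T.T@(np.array(p,float)-s['eef_pos'])/10
    r=np.zeros(3) if rpy is None else np.degrees(R.from_matrix(T.T@Rm(rpy)).as_rotvec())
    print('travel',t.round(2),'angular',r.round(1))
E
python3 - <<'E'
from h import *
s=ctrl.read_state(); print({k:np.round(v,3).tolist() for k,v in s.items()})
a={}
for c in ['top','side']:
    a[c]=ctrl.get_image(c); im=a[c]; print(c,im['origin'],im['orientation'],im['fx'])
    for t in ['bearing','gear','tape','tape_measure','case','case_floor','lid_hinge','lid_push','t_handle_center','t_handle_left','pawl_pad']:
        for d in ctrl.spot_point(c,t)[:4]:
            if d['confidence']>.2: print(c,t,np.round(d['at']),round(d['confidence'],2),proj(im,d['at']).round())
cv2.imwrite('pics/a.png',np.vstack([a['top']['frame'],a['side']['frame']])[:,:,::-1][:, :])
x=cv2.resize(cv2.imread('pics/a.png'),(400,600));save(a['top'],'top0');save(a['side'],'side0')
E
```

```text
pics
{'clock': 0.0, 'qpos': [-1.197, 0.629, 0.038, 1.518, -0.027, 0.996, -0.02], 'qd': [0.0, 0.001, 0.001, -0.0, 0.0, -0.0, 0.001], 'tau': [0.0, -56.341, 1.226, -19.345, 0.011, 0.01, 0.0], 'eef_pos': [276.418, 587.582, 230.381], 'tool_rot': [-3.142, 0.002, 1.131], 'force': [-0.029, 0.114, 0.397], 'torque': [-0.0, -0.055, -0.041], 'width': 85.012}
top [ 453.7444546    36.06147267 1135.37592316] [-3.06341219 -0.01388541 -1.58596544] 400.32373380962423
top bearing [559. 457.  -0.] 0.62 [127. 209.]
top bearing [454. 302.  -1.] 0.5 [182. 246.]
top bearing [692. 274.   3.] 0.47 [192. 162.]
top bearing [526. 347.   2.] 0.46 [166. 220.]
top gear [ 462. -245.    3.] 0.49 [375. 240.]
top tape [ 443. -393.    1.] 0.55 [427. 246.]
top tape [666. 127. 254.] 0.24 [234. 149.]
top tape_measure [361. 320.   3.] 0.74 [175. 279.]
top tape_measure [636.  96.  92.] 0.26 [252. 175.]
top case_floor [514. 104.   4.] 0.91 [252. 223.]
top lid_hinge [636.  94.  93.] 0.87 [253. 175.]
top lid_push [615.  18. 264.] 0.87 [283. 171.]
top t_handle_center [664.  93. 260.] 0.89 [249. 150.]
top t_handle_left [665. 125.
[... 264 characters left out ...]
. 175.]
side bearing [554. 459.  -3.] 0.59 [284. 152.]
side bearing [532. 355.  -4.] 0.56 [279. 166.]
side gear [ 464. -238.   -0.] 0.52 [260. 277.]
side tape [ 444. -390.   -2.] 0.56 [252. 321.]
side case [530. 109.   1.] 0.62 [280. 203.]
side case_floor [519. 103.   5.] 0.59 [277. 203.]
side lid_hinge [634. 100.  90.] 0.76 [310. 182.]
side lid_hinge [665. 126. 254.] 0.55 [320. 134.]
side lid_push [617.  22. 268.] 0.7 [307. 148.]
side t_handle_center [665. 127. 254.] 0.54 [320. 134.]
side t_handle_center [661.  92. 252.] 0.48 [320. 140.]
side t_handle_center [634.  99.  90.] 0.27 [310. 182.]
side t_handle_left [664. 129. 252.] 0.65 [319. 135.]
side pawl_pad [488. -44. 100.] 0.57 [267. 208.]
```

View pics/top0.png

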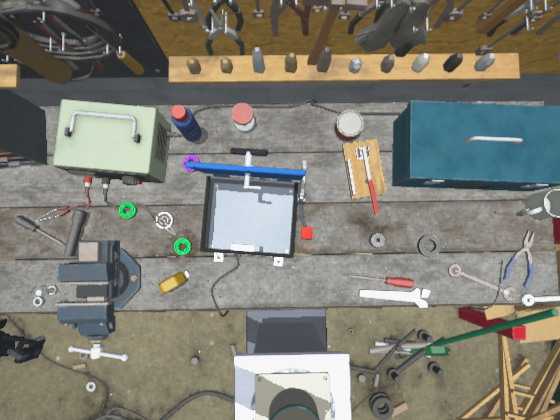

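View pics/side0.png

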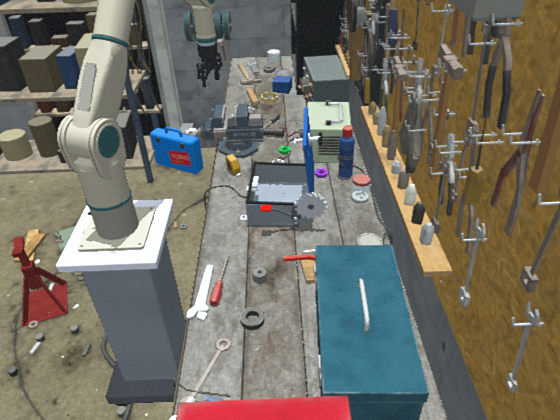

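Four ring-shaped candidates in the top view: green (127,209), green (181,246), purple (191,162) and bright steel (164,220). Only the steel one fits the description. I'll confirm it in a crop and fit the case pose.

Run:
```python
from h import *
from scipy.optimize import least_squares
im=ctrl.get_image('top'); f=im['frame'][:,:,::-1]
A=cv2.resize(f[190:260,110:210],(800,560),interpolation=cv2.INTER_CUBIC); cv2.imwrite('pics/crop1.png',A)
obs=[((-12,0),(516,103.5)),((106,0),(635,97)),((-31,-152),(487,-43.5))]
fun=lambda q:np.concatenate([[q[0]+np.cos(q[2])*l[0]-np.sin(q[2])*l[1]-w[0],q[1]+np.sin(q[2])*l[0]+np.cos(q[2])*l[1]-w[1]] for l,w in obs])
r=least_squares(fun,[530,100,0]);print(r.x,r.fun.round(1))
for n in ['top']:
  for d in ctrl.regions_of(n,'bearing'):
    m=d['region']; v,u=np.nonzero(m); print(d['confidence'],u.mean(),v.mean(),m.sum(),f[m].mean(0).round(), pix(im,(u.min()+u.max())/2,(v.min()+v.max())/2,12).round())
# case corner projections
q=r.x;o=f.copy()
T=lambda p:np.array([q[0]+np.cos(q[2])*p[0]-np.sin(q[2])*p[1],q[1]+np.sin(q[2])*p[0]+np.cos(q[2])*p[1],p[2]])
P=[proj(im,T(p)) for p in [(-100,-120,84),(-100,120,84),(100,120,84),(100,-120,84)]]
big=cv2.resize(o[130:270,180:330],(750,700)[:2]);big=cv2.resize(o[140:260,190:320],(780,600)) if 0 else cv2.resize(o[140:260,190:330],None,fx=5,fy=5,interpolation=cv2.INTER_CUBIC)
cv2.polylines(big,[np.int32([(p-[190,140])*5+2 for p in P])],True,(0,255,255),1)
cv2.imwrite('pics/crop2.png',big)
```

```text
[ 5.28674702e+02  1.04371254e+02 -7.15281602e-02] [ 0.7  1.7 -0.6 -0.2 -0.1 -1.5]
0.56 248.47113163972287 160.78290993071593 433 [140. 136. 134.] [672. 113.  12.]
0.54 127.10958904109589 209.0502283105023 219 [103. 193.  54.] [559. 452.  12.]
0.52 181.94240837696336 245.69633507853402 191 [107. 207.  51.] [453. 298.  12.]
0.51 164.33482142857142 219.32589285714286 224 [180. 182. 181.] [528. 349.  12.]
0.47 190.46601941747574 158.6990291262136 103 [209.  96. 164.] [691. 273.  12.]
0.18 395.1913357400722 280.898916967509 277 [110. 114. 183.] [ 347. -259.   12.]
```

View pics/crop1.png

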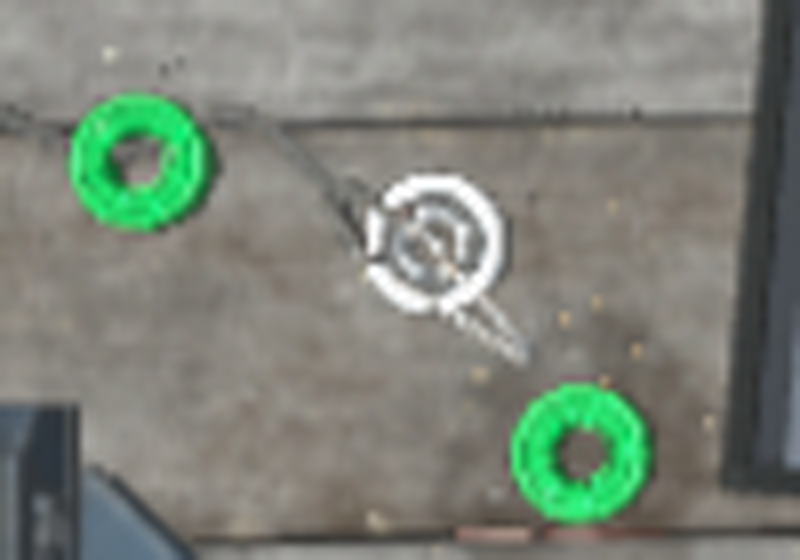

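View pics/crop2.png

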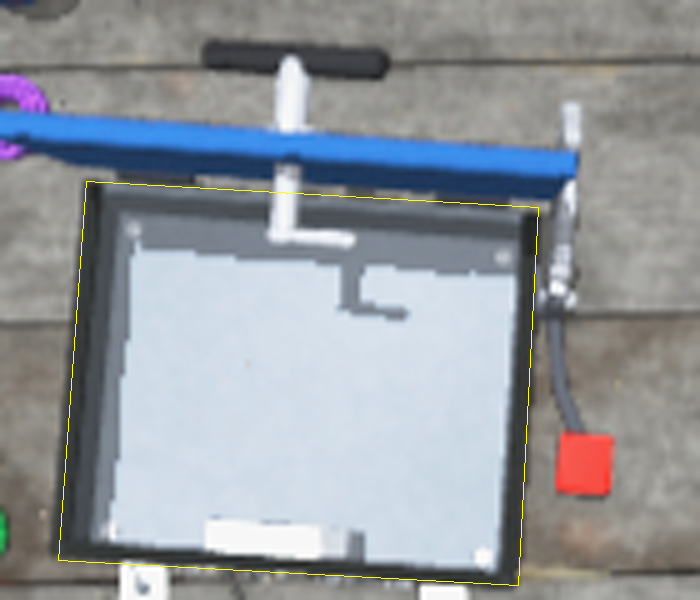

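The crops confirm the bright steel ring (crop centre ~435,243, top pixel 164,220) as the bearing, and the other two are green. The fitted case rim lines up with the picture. Something thin crosses the bearing diagonally, so I'll move above it and look with the wrist camera.

Run:
```python
from h import *
go([400,480,330]);go([510,348,220],[np.pi,0,1.5])
```

```text
travel [-4.54 15.76 -9.87] angular [0. 0. 0.]
travel [-11.8   31.33   1.13] angular [ -0.   -0.  -21.1]
```

```bash
python3 -m creep '[{"hand":1,"travel":[0,0,-5],"angular":[0,0,0]},{"hand":1,"travel":[-1,4,-9],"angular":[0,0,0]},{"hand":1,"travel":[-2.5,8,-9.5],"angular":[0,0,-5]},{"hand":1,"travel":[-4,12,-9.5],"angular":[0,0,-9]},{"hand":1,"travel":[-5,16,-9.5],"angular":[0,0,-12]},{"hand":1,"travel":[-7,20,-8],"angular":[0,0,-16]},{"hand":1,"travel":[-9,24,-6],"angular":[0,0,-21]},{"hand":1,"travel":[-11,28,-3],"angular":[0,0,-21]},{"hand":1,"travel":[-11.8,31.3,0],"angular":[0,0,-21]},{"hand":1,"travel":[-11.8,31.3,1],"angular":[0,0,-21]},{"hand":1,"travel":[-11.8,31.3,1],"angular":[0,0,-21]},{"hand":1,"travel":[-11.8,31.3,1],"angular":[0,0,-21]}]'
python3 - <<'E'
from h import *
im=ctrl.get_image('wrist'); save(im,'w1'); print(ctrl.read_state()['eef_pos'],im['origin'],im['orientation'])
print([(d['confidence'],d['at'].round() if hasattr(d['at'],'round') else d['at'],proj(im,d['at']).round()) for d in ctrl.spot_point('wrist','bearing')[:3]])
E
```

```text
clock: 2.5
eef_pos: [508.9, 349.9, 221.8]
tool_rot: [-3.141, -0.002, 1.499]
force: [0.7, 1.3, 0.1]
width: 85.2
[509.05957562 350.30884714 222.39949291] [424.91598384 355.59321113 365.70631703] [ 2.81139264e+00 -2.57633055e-03  1.49757932e+00]
[(0.95, [452.3, 300.7, -0.0], array([234., 133.])), (0.9, [689.6, 275.9, -2.4], array([237., 301.])), (0.81, [527.1, 353.6, 4.5], array([282., 191.]))]
```

View pics/w1.png

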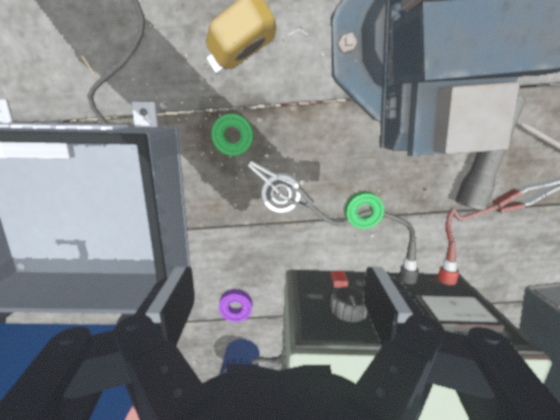

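Run:
```python
import cv2
f=cv2.imread('pics/w1.png')[150:240,225:345]
cv2.imwrite('pics/c3.png',cv2.resize(f,(800,600),interpolation=cv2.INTER_CUBIC))
```

```text
(no output)
```

View pics/c3.png

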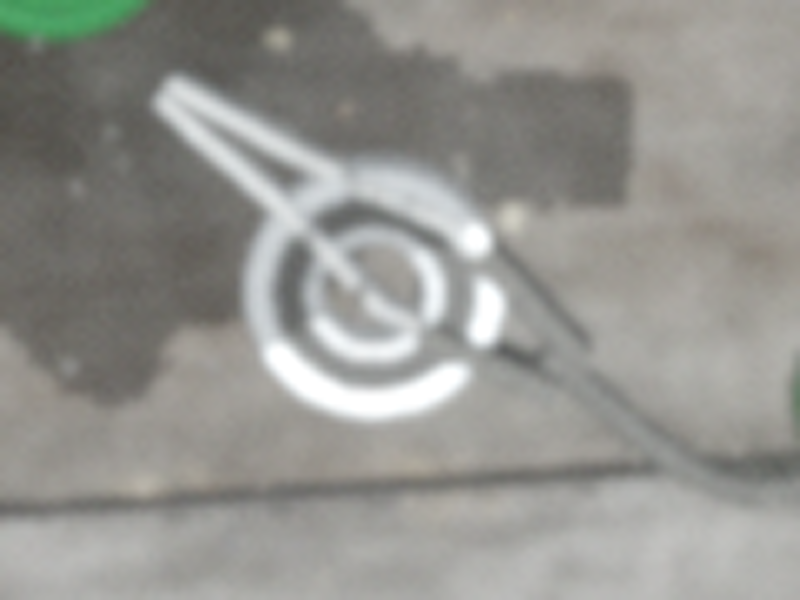

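The wrist crop shows the steel bearing (ring centre near wrist pixel 281,193) with a charger clip lying across it diagonally. I'll close the jaws square to that clip.

Run:
```python
from h import *
im=ctrl.get_image('wrist'); p=pix(im,281.3,193,10); print(p); t=ctrl.get_image('top'); print(pix(t,164.4,219.8,12), pix(t,248,187,250))
b=[527.5,350]
go(b+[80],[np.pi,0,2.22]); go(b+[1],[np.pi,0,2.22])
```

```text
[528.30977644 352.95740869  10.        ]
[526.6985738  347.80563421  12.        ] [581.78205964  96.87058457 250.        ]
travel [ 0.12  1.8  14.26] angular [  0.1  -0.1 -41.3]
travel [ 0.11  1.79 22.16] angular [  0.1  -0.1 -41.3]
```

```bash
python3 -m creep '[{"hand":1,"travel":[0,1,4],"angular":[0,0,-8]},{"hand":1,"travel":[0.1,1.8,8],"angular":[0,0,-16]},{"hand":1,"travel":[0.1,1.8,11],"angular":[0,0,-24]},{"hand":1,"travel":[0.1,1.8,13],"angular":[0,0,-32]},{"hand":1,"travel":[0.1,1.8,15],"angular":[0,0,-41]},{"hand":1,"travel":[0.1,1.8,17],"angular":[0,0,-41]},{"hand":1,"travel":[0.1,1.8,19.5],"angular":[0,0,-41]},{"hand":1,"travel":[0.1,1.8,21.2],"angular":[0,0,-41]},{"hand":1,"travel":[0.1,1.8,22],"angular":[0,0,-41]},{"hand":1,"travel":[0.1,1.8,22],"angular":[0,0,-41]}]'
python3 -m creep '[{"hand":0.5,"travel":[0,0,0],"angular":[0,0,0]},{"hand":0.5,"travel":[0,0,0],"angular":[0,0,0]},{"hand":0.3,"travel":[0,0,0],"angular":[0,0,0]},{"hand":0.3,"travel":[0,0,0],"angular":[0,0,0]},{"hand":0.3,"travel":[0,0,0],"angular":[0,0,0]}]'
```

```text
clock: 3.7
eef_pos: [527.1, 350.0, 1.9]
tool_rot: [3.141, -0.0, 2.216]
force: [-0.2, 0.3, -0.6]
width: 85.5
clock: 4.2
eef_pos: [527.6, 350.7, 3.5]
tool_rot: [3.139, -0.001, 2.216]
force: [-1.2, -0.5, 6.4]
width: 43.4
```

```bash
python3 -m creep '[{"hand":0.3,"travel":[0,0,0],"angular":[0,0,0]},{"hand":0.3,"travel":[0,0,0],"angular":[0,0,0]},{"hand":0.3,"travel":[0,0,-2],"angular":[0,0,0]},{"hand":0.3,"travel":[0,0,-4],"angular":[0,0,0]},{"hand":0.3,"travel":[0,0,-5],"angular":[0,0,0]},{"hand":0.3,"travel":[0,0,-5],"angular":[0,0,0]}]'
python3 - <<'E'
from h import *
im=ctrl.get_image('wrist'); save(im,'w2')
E
```

```text
clock: 4.8
eef_pos: [528.5, 351.1, 54.9]
tool_rot: [3.136, -0.0, 2.216]
force: [-0.3, 1.0, -2.0]
width: 43.2
```

View pics/w2.png

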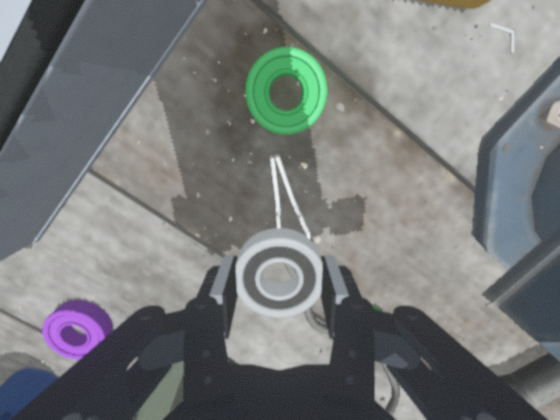

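The bearing is held in the jaws, seen at wrist pixel (280,275), and the clip stayed on the bench. On to the case.

Run:
```python
from h import *
go([516,105,150],[np.pi,0,1.5]);go([516,105,11],[np.pi,0,1.5])
```

```text
travel [-18.91 -15.67  -9.69] angular [ 0.2 -0.1 41. ]
travel [-18.92 -15.72   4.21] angular [ 0.2 -0.1 41. ]
```

```bash
python3 -m creep '[{"hand":0.3,"travel":[0,0,-4],"angular":[0,0,0]},{"hand":0.3,"travel":[0,0,-8],"angular":[0,0,0]},{"hand":0.3,"travel":[-2.5,-2,-10],"angular":[0,0,6]},{"hand":0.3,"travel":[-5.5,-4.5,-10],"angular":[0,0,13]},{"hand":0.3,"travel":[-8.5,-7,-10],"angular":[0,0,20]},{"hand":0.3,"travel":[-11.5,-9.5,-10],"angular":[0,0,27]},{"hand":0.3,"travel":[-14.5,-12,-10],"angular":[0,0,34]},{"hand":0.3,"travel":[-17.2,-14.3,-9.7],"angular":[0,0,41]},{"hand":0.3,"travel":[-18.9,-15.7,-9.7],"angular":[0,0,41]},{"hand":0.3,"travel":[-18.9,-15.7,-9.7],"angular":[0,0,41]},{"hand":0.3,"travel":[-18.9,-15.7,-6],"angular":[0,0,41]},{"hand":0.3,"travel":[-18.9,-15.7,-2],"angular":[0,0,41]},{"hand":0.3,"travel":[-18.9,-15.7,1.5],"angular":[0,0,41]},{"hand":0.3,"travel":[-18.9,-15.7,3.2],"angular":[0,0,41]},{"hand":0.3,"travel":[-18.9,-15.7,4],"angular":[0,0,41]},{"hand":0.3,"travel":[-18.9,-15.7,4.2],"angular":[0,0,41]},{"hand":0.3,"travel":[-18.9,-15.7,4.2],"angular":[0,0,41]}]'
```

```text
clock: 6.55
eef_pos: [516.4, 105.8, 11.3]
tool_rot: [3.139, -0.003, 1.501]
force: [0.3, 0.3, -1.6]
width: 43.2
```

```bash
python3 -m creep '[{"hand":0.3,"travel":[0,0,0.1],"angular":[0,0,0]},{"hand":0.3,"travel":[0,0,0.2],"angular":[0,0,0]},{"hand":0.3,"travel":[0,0,0.2],"angular":[0,0,0]},{"hand":0.6,"travel":[0,0,0],"angular":[0,0,0]},{"hand":0.8,"travel":[0,0,0],"angular":[0,0,0]},{"hand":0.9,"travel":[0,0,0],"angular":[0,0,0]},{"hand":0.9,"travel":[0,0,0],"angular":[0,0,0]},{"hand":0.9,"travel":[0,0,-3],"angular":[0,0,0]},{"hand":0.9,"travel":[0,0,-7],"angular":[0,0,0]},{"hand":0.9,"travel":[0,0,-12],"angular":[0,0,0]},{"hand":0.5,"travel":[0,0,-15],"angular":[0,0,0]},{"hand":0,"travel":[0,0,-15],"angular":[0,0,0]},{"hand":0,"travel":[0,0,-15],"angular":[0,0,0]},{"hand":0,"travel":[0,0,-15],"angular":[0,0,0]}]'
python3 - <<'E'
from h import *
for c in ['wrist','top']:
    im=ctrl.get_image(c)
    print(c,[(round(d['confidence'],2),np.round(d['at']),proj(im,d['at']).round()) for d in ctrl.spot_point(c,'bearing')[:5]])
    print(c,[(round(d['confidence'],2),np.round(d['at'])) for d in ctrl.spot_point(c,'pawl_pad')[:2]])
    save(im,'p_'+c)
c=[528.7,104.4];y=-.0715
l=lambda a,b:[c[0]+np.cos(y)*a-np.sin(y)*b,c[1]+np.sin(y)*a+np.cos(y)*b]
print(l(-31,-152)); 
for z in (160,115,45): go(l(-35 if z>50 else -40,-152)+[z])
E
```

```text
clock: 7.95
eef_pos: [515.0, 105.1, 160.3]
tool_rot: [3.141, -0.003, 1.501]
force: [-0.3, -0.3, -0.3]
width: 18.7
wrist [(0.92, array([690., 275.,  -2.]), array([425., 316.])), (0.91, array([518., 109.,  11.]), array([282., 195.])), (0.74, array([453., 300.,   1.]), array([474., 115.]))]
wrist []
top [(0.64, array([454., 302.,  -1.]), array([182., 246.])), (0.61, array([557., 456.,   0.]), array([127., 210.])), (0.44, array([690., 274.,   4.]), array([191., 162.]))]
top [(0.66, array([485., -41.,  97.]))]
[np.float64(486.9204637450671), np.float64(-44.997022561772425)]
travel [-1.519e+01 -2.200e+00  1.000e-02] angular [0. 0. 0.]
travel [-15.2   -2.21   4.51] angular [0. 0. 0.]
travel [-15.22  -2.72  11.51] angular [0. 0. 0.]
```

View pics/p_wrist.png

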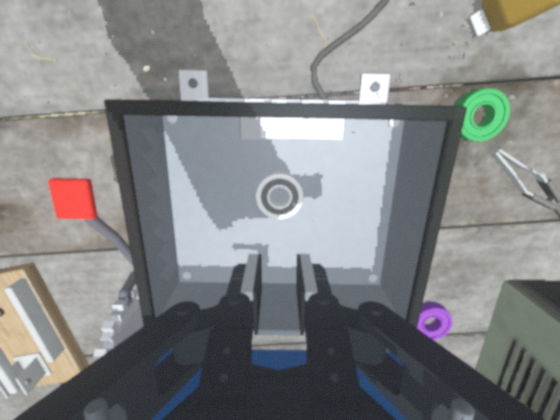

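The bearing lies flat in the case, at wrist pixel (280,196). The red pad is at (72,199). Next I'll press the pawl tail with the fingers shut.

```bash
python3 -m creep '[{"hand":0,"travel":[-4,-0.7,0],"angular":[0,0,0]},{"hand":0,"travel":[-9,-1.4,0],"angular":[0,0,0]},{"hand":0,"travel":[-13,-2,0],"angular":[0,0,0]},{"hand":0,"travel":[-15.3,-2.2,0],"angular":[0,0,0]},{"hand":0,"travel":[-15.3,-2.2,1],"angular":[0,0,0]},{"hand":0,"travel":[-15.3,-2.2,4],"angular":[0,0,0]},{"hand":0,"travel":[-15.3,-2.2,6],"angular":[0,0,0]},{"hand":0,"travel":[-15.3,-2.3,7.5],"angular":[0,0,0]},{"hand":0,"travel":[-15.3,-2.5,9],"angular":[0,0,0]},{"hand":0,"travel":[-15.3,-2.7,10.5],"angular":[0,0,0]},{"hand":0,"travel":[-15.3,-2.7,11.2],"angular":[0,0,0]},{"hand":0,"travel":[-15.3,-2.7,11.2],"angular":[0,0,0]}]'
python3 -m creep '[{"hand":0,"travel":[0,0,-2],"angular":[0,0,0]},{"hand":0,"travel":[0,0,-6],"angular":[0,0,0]},{"hand":0,"travel":[-4,0,-11],"angular":[0,0,0]},{"hand":0,"travel":[-8,0,-16],"angular":[0,0,0]},{"hand":0,"travel":[-8,0,-20],"angular":[0,0,0]},{"hand":0,"travel":[-8,0,-20],"angular":[0,0,0]}]'
python3 - <<'E'
from h import *
for c in ['wrist','top','side']:
    im=ctrl.get_image(c)
    print(c,[(round(d['confidence'],2),np.round(d['at'])) for d in ctrl.spot_point(c,'pawl_pad')[:2]])
    for t in ['lid_push','t_handle_center','t_handle_left','lid_hinge']: print(c,t,[(round(d['confidence'],2),np.round(d['at'])) for d in ctrl.spot_point(c,t)[:1]])
    save(im,'q_'+c)
E
```

```text
clock: 9.45
eef_pos: [478.7, -44.1, 53.0]
tool_rot: [3.137, -0.003, 1.502]
force: [-13.7, 0.5, 74.1]
width: -0.1
clock: 10.05
eef_pos: [474.8, -126.2, 256.9]
tool_rot: [3.13, -0.001, 1.5]
force: [0.3, 0.6, -0.2]
width: -0.3
wrist [(0.59, array([472., -43.,  52.]))]
wrist lid_push [(0.69, array([635.,  99.,  95.]))]
wrist t_handle_center []
wrist t_handle_left []
wrist lid_hinge [(0.96, array([635.,  96.,  92.]))]
top [(0.74, array([472., -41.,  48.]))]
top lid_push [(0.75, array([616.,  20., 263.]))]
top t_handle_center [(0.79, array([665.,  93., 258.]))]
top t_handle_left [(0.91, array([666., 126., 253.]))]
top lid_hinge [(0.72, array([636.,  96.,  92.]))]
side [(0.75, array([531., 107.,  -0.])), (0.5, array([476., -43.,  54.]))]
side lid_push [(0.57, array([614.,  21., 267.]))]
side t_handle_center [(0.54, array([659.,  98., 257.]))]
side t_handle_left [(0.56, array([665., 127., 252.]))]
side lid_hinge [(0.72, array([356., 320.,   1.]))]
```

The pawl is off: the pad now reads z ≈ 50 and has moved about 14 mm forward. Next I'll go behind the lid, high up.

```bash
cat >> h.py <<'E'
C=np.array([528.7,104.4,0]);Y=-.0715
def W(p): return C+R.from_euler('z',Y).apply(p)
def L(p): return R.from_euler('z',-Y).apply(np.array(p)-C)
def tcp(th,r=175,y=-88): return [106-r*np.cos(th)+10*np.sin(th)+11,y,92+r*np.sin(th)+10*np.cos(th)]
E
python3 - <<'E'
from h import *
print(L(ctrl.read_state()['eef_pos']))
go(W([0,-234,340]));go(W([145,-88,345]),[np.pi,0,1.5]);go(W([145,-88,267]),[np.pi,0,1.5])
for p in [(616,20,263),(614,21,267),(665,93,258),(666,126,253),(615,18,264)]: print(L(p).round())
for t in np.arange(1.5,-.05,-.1): print(round(t,2),(np.array(tcp(t))-tcp(1.5)).round(0))
E
```

```text
[ -39.8675066  -232.2563319   252.78414078]
travel [-0.16  4.02 -8.71] angular [0. 0. 0.]
travel [14.4  18.56 -9.1 ] angular [ 0.2 -0.2  0.1]
travel [14.38 18.53 -1.31] angular [ 0.2 -0.2  0.1]
[ 93. -78. 263.]
[ 91. -77. 267.]
[137.  -2. 258.]
[135.  31. 253.]
[ 92. -80. 264.]
1.5 [0. 0. 0.]
1.4 [-17.   0.  -1.]
1.3 [-35.   0.  -4.]
1.2 [-52.   0.  -9.]
1.1 [-68.   0. -15.]
1.0 [-84.   0. -23.]
0.9 [-99.   0. -32.]
0.8 [-112.    0.  -43.]
0.7 [-125.    0.  -55.]
0.6 [-136.    0.  -68.]
0.5 [-146.    0.  -83.]
0.4 [-155.    0.  -98.]
0.3 [-162.    0. -114.]
0.2 [-167.    0. -131.]
0.1 [-171.    0. -148.]
-0.0 [-173.    0. -165.]
```

```bash
python3 -m creep '[{"hand":0,"travel":[0,1,-4],"angular":[0,0,0]},{"hand":0,"travel":[0,3,-8],"angular":[0,0,0]},{"hand":0,"travel":[0,7,-9.5],"angular":[0,0,0]},{"hand":0,"travel":[0,11,-9.5],"angular":[0,0,0]},{"hand":0,"travel":[2,15,-9.5],"angular":[0,0,0]},{"hand":0,"travel":[5,18,-9.5],"angular":[0,0,0]},{"hand":0,"travel":[9,18.5,-9.5],"angular":[0,0,0]},{"hand":0,"travel":[12.5,18.5,-9.2],"angular":[0.2,-0.2,0.1]},{"hand":0,"travel":[14.4,18.5,-9],"angular":[0.2,-0.2,0.1]},{"hand":0,"travel":[14.4,18.5,-9],"angular":[0.2,-0.2,0.1]},{"hand":0,"travel":[14.4,18.5,-5],"angular":[0.2,-0.2,0.1]},{"hand":0,"travel":[14.4,18.5,-2.3],"angular":[0.2,-0.2,0.1]},{"hand":0,"travel":[14.4,18.5,-1.3],"angular":[0.2,-0.2,0.1]},{"hand":0,"travel":[14.4,18.5,-1.3],"angular":[0.2,-0.2,0.1]}]'
python3 - <<'E'
from h import *
print(L(ctrl.read_state()['eef_pos']))
for t in np.arange(1.5,-.05,-.1): print(round(t,2),end=' ');go(W(tcp(t)))
E
```

```text
clock: 12.35
eef_pos: [665.9, 4.2, 265.8]
tool_rot: [-3.14, 0.002, 1.498]
force: [0.5, 0.5, -0.1]
width: 0.2
[144.04964875 -90.11494494 265.83827081]
1.5 travel [ 0.21 -2.95 -0.14] angular [0. 0. 0.]
1.4 travel [ 0.2  -4.69 -0.02] angular [0. 0. 0.]
1.3 travel [ 0.2  -6.42  0.27] angular [0. 0. 0.]
1.2 travel [ 0.2  -8.11  0.73] angular [0. 0. 0.]
1.1 travel [ 0.2  -9.75  1.35] angular [0. 0. 0.]
1.0 travel [  0.2  -11.32   2.14] angular [0. 0. 0.]
0.9 travel [  0.2  -12.79   3.08] angular [0. 0. 0.]
0.8 travel [  0.2  -14.17   4.16] angular [0. 0. 0.]
0.7 travel [  0.2  -15.44   5.37] angular [0. 0. 0.]
0.6 travel [  0.2  -16.57   6.71] angular [0. 0. 0.]
0.5 travel [  0.2  -17.57   8.15] angular [0. 0. 0.]
0.4 travel [  0.21 -18.42   9.68] angular [0. 0. 0.]
0.3 travel [  0.21 -19.11  11.29] angular [0. 0. 0.]
0.2 travel [  0.21 -19.63  12.96] angular [0. 0. 0.]
0.1 travel [  0.22 -19.99  14.68] angular [0. 0. 0.]
-0.0 travel [  0.22 -20.17  16.42] angular [0. 0. 0.]
```

```bash
python3 -m creep '[{"hand":0,"travel":[0.1,-1.5,0],"angular":[0,0,0]},{"hand":0,"travel":[0.2,-3,0],"angular":[0,0,0]},{"hand":0,"travel":[0.2,-4,0],"angular":[0,0,0]},{"hand":0,"travel":[0.2,-5,0],"angular":[0,0,0]},{"hand":0,"travel":[0.2,-6.4,0.3],"angular":[0,0,0]},{"hand":0,"travel":[0.2,-7.3,0.5],"angular":[0,0,0]},{"hand":0,"travel":[0.2,-8.1,0.7],"angular":[0,0,0]},{"hand":0,"travel":[0.2,-9,1.1],"angular":[0,0,0]},{"hand":0,"travel":[0.2,-9.8,1.4],"angular":[0,0,0]},{"hand":0,"travel":[0.2,-10.6,1.8],"angular":[0,0,0]},{"hand":0,"travel":[0.2,-11.3,2.1],"angular":[0,0,0]},{"hand":0,"travel":[0.2,-12.1,2.6],"angular":[0,0,0]},{"hand":0,"travel":[0.2,-12.8,3.1],"angular":[0,0,0]},{"hand":0,"travel":[0.2,-13.5,3.6],"angular":[0,0,0]},{"hand":0,"travel":[0.2,-14.2,4.2],"angular":[0,0,0]},{"hand":0,"travel":[0.2,-14.8,4.8],"angular":[0,0,0]},{"hand":0,"travel":[0.2,-15.4,5.4],"angular":[0,0,0]},{"hand":0,"travel":[0.2,-15.4,5.4],"angular":[0,0,0]}]'
python3 - <<'E'
from h import *
print(L(ctrl.read_state()['eef_pos']))
for c in ['top','side']:
    im=ctrl.get_image(c)
    for t in ['lid_push','t_handle_center','t_handle_left']: print(c,t,[(round(d['confidence'],2),L(d['at']).round()) for d in ctrl.spot_point(c,t)[:2]])
for t in np.arange(.6,-.05,-.1): print(round(t,2),end=' ');go(W(tcp(t)))
E
```

```text
clock: 14.15
eef_pos: [510.6, 17.1, 211.0]
tool_rot: [-3.137, 0.003, 1.498]
force: [-0.4, 0.2, 0.3]
width: 0.1
[-11.8599167  -88.39620929 211.04907061]
top lid_push [(0.65, array([-182.,  201.,    5.]))]
top t_handle_center [(0.74, array([ 14.,   1., 232.]))]
top t_handle_left [(0.52, array([ 19.,  35., 229.]))]
side lid_push [(0.77, array([-23., -73., 209.])), (0.42, array([-12.,  -2.,   4.]))]
side t_handle_center [(0.73, array([ -39., -346.,    1.])), (0.5, array([ 11.,   4., 228.]))]
side t_handle_left [(0.74, array([ -40., -347.,    0.])), (0.49, array([ 16.,  33., 230.]))]
0.6 travel [ 0.01 -1.19  1.32] angular [0. 0. 0.]
0.5 travel [ 0.01 -2.19  2.76] angular [0. 0. 0.]
0.4 travel [ 0.01 -3.04  4.29] angular [0. 0. 0.]
0.3 travel [ 0.02 -3.73  5.9 ] angular [0. 0. 0.]
0.2 travel [ 0.02 -4.26  7.57] angular [0. 0. 0.]
0.1 travel [ 0.02 -4.61  9.29] angular [0. 0. 0.]
0.0 travel [ 0.03 -4.8  11.03] angular [0. 0. 0.]
```

```bash
python3 -m creep '[{"hand":0,"travel":[0,-0.6,0.6],"angular":[0,0,0]},{"hand":0,"travel":[0,-1.2,1.3],"angular":[0,0,0]},{"hand":0,"travel":[0,-1.7,2],"angular":[0,0,0]},{"hand":0,"travel":[0,-2.2,2.8],"angular":[0,0,0]},{"hand":0,"travel":[0,-2.6,3.5],"angular":[0,0,0]},{"hand":0,"travel":[0,-3,4.3],"angular":[0,0,0]},{"hand":0,"travel":[0,-3.4,5.1],"angular":[0,0,0]},{"hand":0,"travel":[0,-3.7,5.9],"angular":[0,0,0]},{"hand":0,"travel":[0,-4,6.7],"angular":[0,0,0]},{"hand":0,"travel":[0,-4.2,7.6],"angular":[0,0,0]},{"hand":0,"travel":[0,-4.4,8.4],"angular":[0,0,0]},{"hand":0,"travel":[0,-4.6,9.3],"angular":[0,0,0]},{"hand":0,"travel":[0,-4.7,10],"angular":[0,0,0]},{"hand":0,"travel":[0,-4.8,10.4],"angular":[0,0,0]},{"hand":0,"travel":[0,-4.8,10.7],"angular":[0,0,0]},{"hand":0,"travel":[0,-4.8,10.9],"angular":[0,0,0]},{"hand":0,"travel":[0,-4.8,10.9],"angular":[0,0,0]}]'
```

```text
clock: 16.25
eef_pos: [464.1, 20.5, 103.7]
tool_rot: [-3.139, 0.003, 1.498]
force: [-2.2, 0.2, 8.7]
width: -0.0
```

```bash
python3 -m creep '[{"hand":0,"travel":[0,0,-0.5],"angular":[0,0,0]},{"hand":0,"travel":[0,0,-3],"angular":[0,0,0]},{"hand":0,"travel":[0,0,-7],"angular":[0,0,0]},{"hand":0,"travel":[0,0,-11],"angular":[0,0,0]},{"hand":0,"travel":[-2,-2,-14],"angular":[0,0,8]},{"hand":0,"travel":[-4,-4,-14],"angular":[0,0,16]},{"hand":0,"travel":[-4,-6,-14],"angular":[0,0,24]},{"hand":0,"travel":[-4,-6,-14],"angular":[0,0,24]}]'
python3 - <<'E'
from h import *
for c in ['top','side','wrist']:
    im=ctrl.get_image(c); save(im,'l_'+c)
    for t in ['lid_push','t_handle_center','t_handle_left']:
        print(c,t,[(round(d['confidence'],2),L(d['at']).round(),proj(im,d['at']).round()) for d in ctrl.spot_point(c,t)[:2]])
    print(c,'pred ctr',proj(im,W([-54,0,137])),proj(im,W([-54,42,137])),proj(im,W([-54,-42,137])))
a=cv2.imread('pics/l_top.png')[140:280,190:340];b=cv2.imread('pics/l_wrist.png')
cv2.imwrite('pics/l.png',np.hstack([cv2.resize(a,(400,373),interpolation=2),cv2.resize(b,(400,300))[:, :] if 0 else cv2.resize(b,(400,373))]))
E
```

```text
clock: 17.05
eef_pos: [398.9, -15.2, 244.3]
tool_rot: [-3.139, 0.005, 1.076]
force: [0.3, -0.8, -0.1]
width: -0.1
top lid_push [(0.82, array([-70., -78., 105.]), array([278., 244.]))]
top t_handle_center [(0.61, array([-52.,   1., 142.]), array([246., 235.]))]
top t_handle_left [(0.52, array([-45.,  36., 142.]), array([233., 232.]))]
top pred ctr [246.96761458 236.17609335] [230.0908059  235.21896787] [263.83101294 237.13245831]
side lid_push [(0.62, array([-74., -74., 104.]), array([255., 192.]))]
side t_handle_center [(0.48, array([-56.,   2., 137.]), array([261., 170.]))]
side t_handle_left [(0.45, array([-47.,  33., 144.]), array([265., 164.]))]
side pred ctr [261.93268266 170.73949343] [262.87937264 163.89497963] [260.94295931 177.89513605]
wrist lid_push [(0.85, array([-74., -77., 107.]), array([343., 215.]))]
wrist t_handle_center [(0.97, array([-52.,   3., 140.]), array([445., 214.])), (0.63, array([-72., -78., 105.]), array([343., 216.]))]
wrist t_handle_left [(0.72, array([-46.,  34., 137.]), array([480., 205.]))]
wrist pred ctr [439.56548424 212.54910472] [487.08239556 194.01086811] [394.02057123 230.31798639]
```

View pics/l.png

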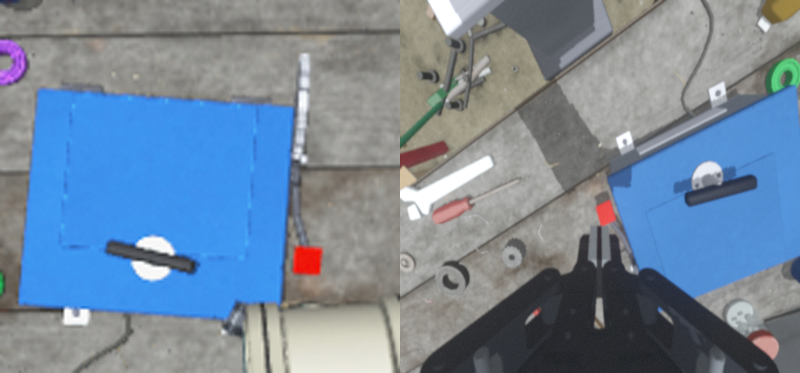

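The lid is down on its gasket and the handle bar is at about 0.2 rad, at (150,257) in the picture. I'll grip the bar across its middle and turn the tool about its axis.

Run:
```python
from h import *
w=W([-53.5,1.5,0]);print(w, ctrl.read_state()['qpos'].round(2) if hasattr(ctrl.read_state()['qpos'],'round') else ctrl.read_state()['qpos'])
for z in (240,123): go([w[0],w[1],z],[np.pi,0,-.27])
```

```text
[475.44385308 109.71815901   0.        ] [-0.02  0.26 -0.02  2.14  0.01  0.74  1.03]
travel [14.44  0.62  0.33] angular [ 0.1  0.2 77.3]
travel [14.49  0.64 12.03] angular [ 0.1  0.2 77.3]
```

```bash
python3 -m creep '[{"hand":0.5,"travel":[2,0,0],"angular":[0,0,8]},{"hand":1,"travel":[4,0,0],"angular":[0,0,16]},{"hand":1,"travel":[7,0.2,0],"angular":[0,0,24]},{"hand":1,"travel":[10,0.4,0],"angular":[0,0,32]},{"hand":1,"travel":[13,0.6,0],"angular":[0,0,40]},{"hand":1,"travel":[14.5,0.6,0.3],"angular":[0,0,48]},{"hand":1,"travel":[14.5,0.6,0.3],"angular":[0,0,56]},{"hand":1,"travel":[14.5,0.6,0.3],"angular":[0,0,64]},{"hand":1,"travel":[14.5,0.6,0.3],"angular":[0,0,72]},{"hand":1,"travel":[14.5,0.6,0.3],"angular":[0,0,77.3]},{"hand":1,"travel":[14.5,0.6,0.3],"angular":[0,0,77.3]},{"hand":1,"travel":[14.5,0.6,0.3],"angular":[0,0,77.3]}]'
python3 - <<'E'
from h import *
im=ctrl.get_image('wrist'); save(im,'h_w')
for t in ['t_handle_center','t_handle_left']: print([(round(d['confidence'],2),L(d['at']).round(),proj(im,d['at']).round()) for d in ctrl.spot_point('wrist',t)[:2]])
w=W([-53.5,1.5,0])
go([w[0],w[1],123],[np.pi,0,-.27])
E
```

```text
clock: 18.85
eef_pos: [475.5, 110.4, 240.2]
tool_rot: [3.138, 0.002, -0.267]
force: [-0.1, -0.5, 0.8]
width: 85.5
[(0.83, array([-53.,   2., 139.]), array([280., 207.]))]
[]
travel [ 0.03  0.02 11.73] angular [0.2 0.1 0.1]
```

View pics/h_w.png

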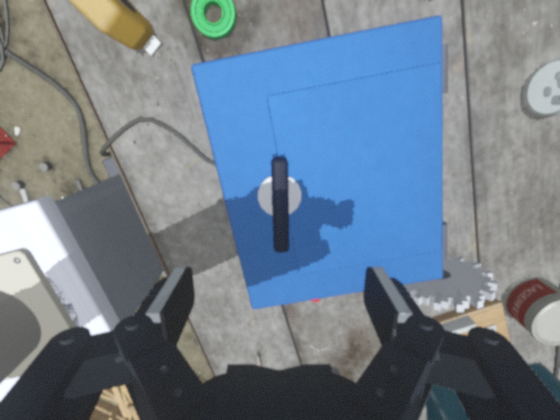

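The bar stands square between the jaws, at (280,205). I'll descend and grip.

```bash
python3 -m creep '[{"hand":1,"travel":[0,0,4],"angular":[0,0,0]},{"hand":1,"travel":[0,0,8],"angular":[0,0,0]},{"hand":1,"travel":[0,0,10.5],"angular":[0,0,0]},{"hand":1,"travel":[0,0,11.7],"angular":[0,0,0]},{"hand":1,"travel":[0,0,11.7],"angular":[0,0,0]},{"hand":0.6,"travel":[0,0,11.7],"angular":[0,0,0]},{"hand":0.3,"travel":[0,0,11.7],"angular":[0,0,0]},{"hand":0,"travel":[0,0,11.7],"angular":[0,0,0]},{"hand":0,"travel":[0,0,11.7],"angular":[0,0,0]},{"hand":0,"travel":[0,0,11.7],"angular":[0,0,0]},{"hand":0,"travel":[0,0,11.7],"angular":[0,0,0]},{"hand":0,"travel":[0,0,11.7],"angular":[0,0,0]}]'
```

```text
clock: 20.2
eef_pos: [476.0, 110.1, 123.8]
tool_rot: [3.139, 0.0, -0.269]
force: [1.8, -1.0, 4.0]
width: 13.2
```

```bash
python3 -m creep '[{"hand":0,"travel":[0,0,0.2],"angular":[0,0,6]},{"hand":0,"travel":[0,0,0.2],"angular":[0,0,12]},{"hand":0,"travel":[0,0,0.2],"angular":[0,0,18]},{"hand":0,"travel":[0,0,0.3],"angular":[0,0,24]},{"hand":0,"travel":[0,0,0.3],"angular":[0,0,30]},{"hand":0,"travel":[0,0,0.3],"angular":[0,0,36]},{"hand":0,"travel":[0,0,0.3],"angular":[0,0,42]},{"hand":0,"travel":[0,0,0.4],"angular":[0,0,48]},{"hand":0,"travel":[0,0,0.4],"angular":[0,0,54]},{"hand":0,"travel":[0,0,0.4],"angular":[0,0,60]},{"hand":0,"travel":[0,0,0.4],"angular":[0,0,66]},{"hand":0,"travel":[0,0,0.4],"angular":[0,0,72]},{"hand":0,"travel":[0,0,0.4],"angular":[0,0,77]},{"hand":0,"travel":[0,0,0.4],"angular":[0,0,80]},{"hand":0,"travel":[0,0,0.4],"angular":[0,0,83]},{"hand":0,"travel":[0,0,0.4],"angular":[0,0,83]},{"hand":0,"travel":[0,0,0.4],"angular":[0,0,83]}]'
python3 -c "
from h import *
print(ctrl.read_state()['torque'])"
```

```text
clock: 21.9
eef_pos: [474.0, 112.1, 120.7]
tool_rot: [3.136, 0.001, -1.714]
force: [-6.6, 3.8, 18.5]
width: 13.4
[0.68965191 1.40655041 0.46575593]
```

```bash
python3 -m creep '[{"hand":0.5,"travel":[0,0,0],"angular":[0,0,0]},{"hand":0.8,"travel":[0,0,0],"angular":[0,0,0]},{"hand":1,"travel":[0,0,0],"angular":[0,0,0]},{"hand":1,"travel":[0,0,0],"angular":[0,0,0]},{"hand":1,"travel":[0,0,-3],"angular":[0,0,0]},{"hand":1,"travel":[0,0,-7],"angular":[0,0,0]},{"hand":1,"travel":[0,0,-12],"angular":[0,0,0]},{"hand":1,"travel":[0,0,-12],"angular":[0,0,0]},{"hand":1,"travel":[0,0,-12],"angular":[0,0,0]}]'
python3 - <<'E'
from h import *
for c in ['wrist','side','top']:
    im=ctrl.get_image(c); save(im,'e_'+c)
    for t in ['t_handle_center','t_handle_left','gear','tape','tape_measure','screwdriver_1']: print(c,t,[(round(d['confidence'],2),(L(d['at']) if t[1]=='_' else np.array(d['at'])).round()) for d in ctrl.spot_point(c,t)[:1]])
    if c=='wrist': print([proj(im,W(p)).round() for p in [(-54,0,137),(-12,0,137),(-96,0,137)]])
E
```

```text
clock: 22.8
eef_pos: [475.0, 112.2, 241.4]
tool_rot: [3.138, 0.002, -1.714]
force: [0.1, 0.5, -0.2]
width: 85.5
wrist t_handle_center [(0.92, array([-55.,   4., 137.]))]
wrist t_handle_left [(0.6, array([-19.,   4., 134.]))]
wrist gear []
wrist tape []
wrist tape_measure [(0.96, array([360., 318.,  -1.]))]
wrist screwdriver_1 [(0.86, array([ 353., -253.,    2.]))]
[array([284., 205.]), array([280., 157.]), array([287., 248.])]
side t_handle_center [(0.66, array([-57.,   2., 139.]))]
side t_handle_left [(0.48, array([-22.,   2., 140.]))]
side gear [(0.58, array([ 465., -239.,    0.]))]
side tape [(0.56, array([ 444., -390.,   -2.]))]
side tape_measure [(0.5, array([358., 322.,   1.]))]
side screwdriver_1 [(0.75, array([ 356., -249.,    0.]))]
top t_handle_center []
top t_handle_left [(0.28, array([-151., -368.,    0.]))]
top gear [(0.73, array([528., 105.,   0.]))]
top tape [(0.83, array([ 442., -392.,    2.]))]
top tape_measure [(0.45, array([359., 320.,   5.]))]
top screwdriver_1 [(0.76, array([ 354., -252.,   -4.]))]
```

View pics/e_wrist.png

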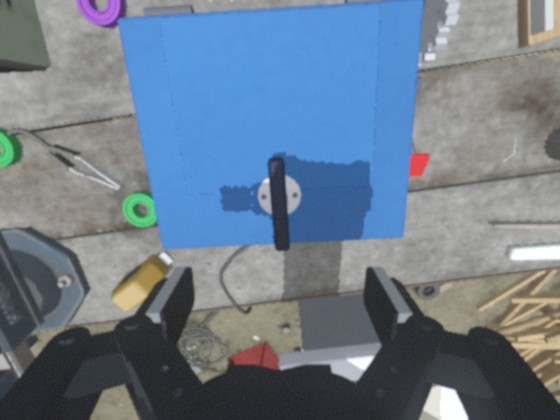

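The bar runs from (276,160) to (282,248), within a few hundredths of a radian of the fully home line. The lid is shut and the bystanders that were found have not moved. Handing in.

```bash
python3 -c "
from cell import ctrl
print(ctrl.finish_job())"
```

```text
the job is handed in; nothing more can be done
None
```

I did all four steps in order and handed the job in at about 23 s of the 72 s allowed. No verdict comes back, so what follows rests on my own last checks.

- **Bearing:** I picked up the bright steel ring, not the green or purple ones, and laid it flat on the case floor. After I let go it was seen lying flat near the middle. The wrist view put it at (518, 109), about 5 mm from the target. The top view missed it.
- **Pawl:** Pressing the red tail sent it off the wheel. The pad dropped to z ≈ 50 mm and stayed there. I pressed on into its end stop with about 74 N at the wrist, below the 120 N limit.
- **Lid:** I eased it down at roughly 1 rad/s with the fingertips. At the end it pushed back with about 9 N.
- **T-handle:** I turned it about 83° from its start at about 0.2 rad. The last picture shows the bar within about 0.05 rad of fully home.
- **Lid drawn tight:** I did not measure this directly. I infer it from the handle being home and its centre reading z ≈ 137 to 139 mm.
- **Bystanders:** The gear, tape, tape measure and red screwdriver were where they had been, within a few millimetres. The final top view disagreed on the gear, reporting it at the case centre. I take that as a false detection, because the side view found it in its old place.

The arm was raised clear of everything when I handed in.

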